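# Find the survey wheel with bearing play and take it up

## Robot

A 6-joint arm with a two-finger parallel gripper is mounted at the origin on a cart in front of the work surface, level with it; the furniture and walls round the work are solid. World frame = base frame: x ahead of the robot, y to its left, z up, the work surface at z = 0. Lengths are in m, angles in rad, forces in N, time in s.
With the tool pointing down it reaches from about 0.425 to 0.95 m from the base axis. Payload 3.5 kg.
Tool frame: the origin (TCP) lies on the mounting face of the last link; the fingertips stand 173 mm ahead of it and the grasp point (between the pads) lies 155 mm ahead of it; z points along the fingers, x is the direction in which the jaws open and shut, and the axes are right-handed (so a half turn about z gives the same grasp; the last joint's range is limited). The gripper opens to 85 mm and grips with 20 to 120 N. Pads are 22 mm wide; open, the fingers measure 114 mm over their backs; the gripper's body (76 mm by 85 mm) begins 54 mm behind the grasp point. The pads swing forward as they close: fully open they stand 13 mm farther back than shut.
Start: joints at [-1.258, 0.286, 1.577, -0, 1.279, -0.15], TCP at [0.301, -0.604, 0.405] pointing down, gripper open.
Joint ranges: [-2.77, 2.77], [-0.9, 2.22], [0.21, 2.48], [-1.53, 4.67], [0.24, 2.81], [-2.84, 2.84]. Speed limits (rad/s): [2.79, 2.79, 3.14, 3.14, 3.14, 3.14].

## Interface

Orientations are given as a unit quaternion [x, y, z, w].
In Python, from plant import get_state, read_camera, sign_off gives the robot as it stands.
- The arm moves only by the shell command python3 -m jog 'ROWS' [FORCE]. ROWS is JSON, a list of rows, each an object of numbers: "grip": the closure, from 0 (fully open) to 1 (shut); "x", "y", "z": the shift along the tool's x, y, z in mm; "rx", "ry", "rz": the turn, a rotation vector about the tool's x, y, z in degrees. A call has 1 to 8 rows; each row shifts and turns the commanded pose from where the row before left it, along the tool's axes as they then stand; what a row does not reach is not made up. A row lasts 1/12 s, in which the tool goes at most 41.7 mm and 7.16 degrees, less where a joint would pass 70% of its speed; a pose out of reach is approached as far as the arm can. A call with a gripper value outside its range is refused whole. The fingers move at their own pace and stop on an object; FORCE is the grip in N (left out, the last holds). Time passes only in rows, so rows that do not move let the fingers close. It gives the time, the measured TCP pose, the force and the opening at its end, in the units of the state.
- get_state(): the state, without advancing time (a new reading comes with each control period).
- read_camera(name): name is "scene" or "top"; returns a dict with "frame" (400x640x3 uint8, red, green, blue), "intrinsics" (3x3 intrinsics, pixels), "R" (3x3) and "t" (3): a world point X has camera coordinates R X + t. Camera axes: x right, y down, z forward; pixel columns grow to the right and rows downward; lengths in m; the calibration is good to about 2 mm. A picture is of the moment at which its call begins. There is no depth.
- sign_off(): hands the job in, once; it reports no verdict.
The state is a dict: "time": time; "qpos": joint angles; "dq": joint speeds; "joint_efforts": joint torques, N m; "eef_pos": TCP position; "tcp_rot": TCP orientation; "contact_force": force on the tool from outside, world axes, zero at the start; "wrist_torque": the same for the moment, N m; "opening": opening from 0.0 (shut) to 1.0 (fully open).
Only numpy, scipy, OpenCV 4.12 (cv2) and the standard library are available. Lean on these libraries where they do the work, as an engineer would, in place of code of your own. Each camera call takes 0.05 s, during which the arm holds its last target.

## Task

One of the two survey wheels in the bench stands has play in its bearing and the other is sound. Find the loose one by rocking it sideways on its axle by the rim, first to the left until it stops, then to the right until it stops (left and right as seen from the lever end of its stand). Then press the steel lever on the loose wheel's stand fully down to take up the play, but leave the sound wheel's lever up as it is and the small things on the table where they lie.

Things in the scene. Friction and masses are not known exactly. Their poses are not given: they have to be found in the camera images.
- stand_a: fixed bench stand, one of two alike. Origin: centre under the wheel on the table; its z up, its y along the axle, its -x towards its lever (the robot's side). Grey base 135 mm long (x from -83 to +53 mm), 86 mm wide, 24 mm high; two upright cheeks at y = +-23 to +-29 mm, 15 mm to each side of the axle in x, up to z = 105 mm; lever bracket up to z = 55 mm at x = -80 to -56 mm. Which of the two holds the loose wheel differs: find out by rocking
- wheel_a: the wheel in stand_a: black tyre 100 mm across and 22 mm wide (round section, its middle 39 mm from the wheel's centre) on an aluminium disc. Origin at its centre, on the axle 90 mm above the table; its y along the axle. It turns freely on the axle. Pinch the rim from above across its 22 mm, finger ends 25 to 30 mm below its top so as to stay above the cheeks, or push it from the side
- rim_a (a point): point fixed on stand_a: the top of the tyre when the wheel is upright, 140 mm above the table; axes as stand_a
- rock_a (a joint): sideways lean of wheel_a on its axle, rad, about the stand's x axis through the wheel's centre; 0 upright, negative when its top leans to the stand's +y (the wheel's left, as seen by someone at the lever end looking along the stand's +x), positive to its -y (right). A loose wheel goes to about 0.15 each way (7 mm at the top) at under 1 N; a sound one stops hard at 0.012. It stays where left. The lever, when down, centres a loose wheel and holds it
- lever_a (a joint): take-up lever of stand_a, rad pressed down: 0 fully raised (1 rad above level), 1.0 down flat (its stop); starts at 0.15 to 0.35. It stays where left; pressing takes about 3 to 6 N at the point. It goes to 1.0 only under a loose wheel: on a sound one, with no play to take up, it stops hard at 0.6. Hinge along the stand's y at x = -68 mm, z = 45 mm; the last 0.3 rad before 1.0 also pushes the wheel upright
- pad_a (a point): point on top of the steel lever of stand_a, 50 mm from its hinge, moving with it; lever 14 mm wide with a black tip 20 mm wide, 87 mm long in all. When the lever is flat this point is 51.5 mm above the table at the stand's x = -118 mm, y = 0
- stand_b: fixed bench stand, one of two alike. Origin: centre under the wheel on the table; its z up, its y along the axle, its -x towards its lever (the robot's side). Grey base 135 mm long (x from -83 to +53 mm), 86 mm wide, 24 mm high; two upright cheeks at y = +-23 to +-29 mm, 15 mm to each side of the axle in x, up to z = 105 mm; lever bracket up to z = 55 mm at x = -80 to -56 mm. Which of the two holds the loose wheel differs: find out by rocking
- wheel_b: the wheel in stand_b: black tyre 100 mm across and 22 mm wide (round section, its middle 39 mm from the wheel's centre) on an aluminium disc. Origin at its centre, on the axle 90 mm above the table; its y along the axle. It turns freely on the axle. Pinch the rim from above across its 22 mm, finger ends 25 to 30 mm below its top so as to stay above the cheeks, or push it from the side
- rim_b (a point): point fixed on stand_b: the top of the tyre when the wheel is upright, 140 mm above the table; axes as stand_b
- rock_b (a joint): sideways lean of wheel_b on its axle, rad, about the stand's x axis through the wheel's centre; 0 upright, negative when its top leans to the stand's +y (the wheel's left, as seen by someone at the lever end looking along the stand's +x), positive to its -y (right). A loose wheel goes to about 0.15 each way (7 mm at the top) at under 1 N; a sound one stops hard at 0.012. It stays where left. The lever, when down, centres a loose wheel and holds it
- lever_b (a joint): take-up lever of stand_b, rad pressed down: 0 fully raised (1 rad above level), 1.0 down flat (its stop); starts at 0.15 to 0.35. It stays where left; pressing takes about 3 to 6 N at the point. It goes to 1.0 only under a loose wheel: on a sound one, with no play to take up, it stops hard at 0.6. Hinge along the stand's y at x = -68 mm, z = 45 mm; the last 0.3 rad before 1.0 also pushes the wheel upright
- pad_b (a point): point on top of the steel lever of stand_b, 50 mm from its hinge, moving with it; lever 14 mm wide with a black tip 20 mm wide, 87 mm long in all. When the lever is flat this point is 51.5 mm above the table at the stand's x = -118 mm, y = 0
- sherd_d2: loose brown sherd, 36 x 54 x 10 mm, lying near and between the stands; leave it. Origin under its centre
- vial: loose clear vial with white cap, 28 mm across, 52 mm high; leave it. Origin under its centre
- eraser: loose eraser, 20 x 46 x 12 mm; leave it. Origin under its centre

How it is judged:
By the outcome, as a careful person would: the job done as asked, in the order asked, and still so for the second after the job is handed in, with the robot touching nothing.
It also fails if it takes over 58 s, if anything falls off the work surface, if the arm or the gripper's body presses on something with over 40 N, if the wrist force passes 120 N, or if a joint passes its speed limit or range.

## Working session

There is one attempt and no reset: what is moved stays moved. The work goes in short steps, Python scripts to look and compute and a shell command to move; the robot and the scene stay as the last step left them, time stands still between calls to the robot, and variables do not carry over. Pictures are saved under pics/ and viewed, and the job is handed in when it is done.

```bash
mkdir -p pics; ls
python3 - <<'E'
from plant import get_state, read_camera
import cv2,pickle
s=get_state();print(s)
for n in("scene","top"):
    c=read_camera(n);pickle.dump(c,open(f"pics/{n}0.pkl","wb"));cv2.imwrite(f"pics/{n}0.png",c["frame"][:,:,::-1])
    print(n,c["intrinsics"],c["R"],c["t"])
E
```

```text
pics
{'time': 0.0, 'qpos': array([-1.25802465e+00,  2.87191550e-01,  1.57818329e+00,  9.57368994e-07,
        1.27861061e+00, -1.50018029e-01]), 'dq': array([ 0.00102158,  0.00042912,  0.00072504, -0.00101759,  0.00020532,
       -0.00037777]), 'joint_efforts': array([ 2.93834628e-04, -4.05973470e+01, -2.92629075e+01, -1.34811889e-04,
        5.75777725e-03,  5.42423237e-06]), 'eef_pos': array([ 0.30128827, -0.60374656,  0.40332602]), 'tcp_rot': array([ 8.50424535e-01, -5.26095694e-01, -9.11654482e-04, -7.74765437e-04]), 'contact_force': array([-0.15503299, -0.30898332, -0.24712507]), 'wrist_torque': array([-0.00253374,  0.00753751, -0.00321044]), 'opening': 0.9987530640756099}
scene [[517.26030074   0.         314.6712135 ]
 [  0.         517.26030074 197.26014261]
 [  0.           0.           1.        ]] [[-0.74479547 -0.6672544   0.00716073]
 [-0.48692043  0.53610488 -0.68956512]
 [ 0.45627646 -0.51707168 -0.72418828]] [0.27903854 0.39840773 0.76941326]
top [[484.57825025   0.         320.0348332 ]
 [  0.         484.57825025 197.06069472]
 [  0.           0.           1.        ]] [[-0.02804332 -0.99918093  0.02917273]
 [-0.99307324  0.0245169  -0.11491067]
 [ 0.11410133 -0.03219314 -0.99294737]] [-0.17090157  0.52453419  1.05466001]
```

View pics/scene0.png

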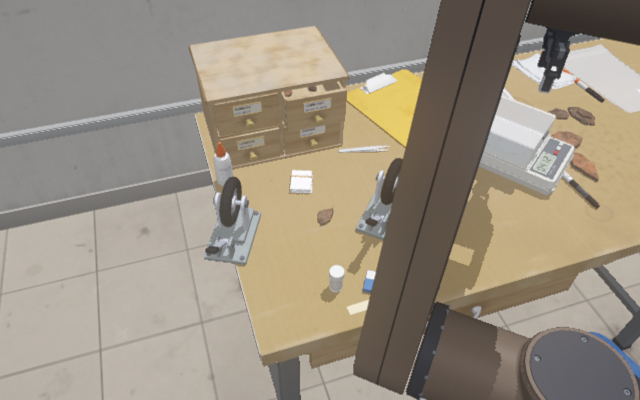

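View pics/top0.png

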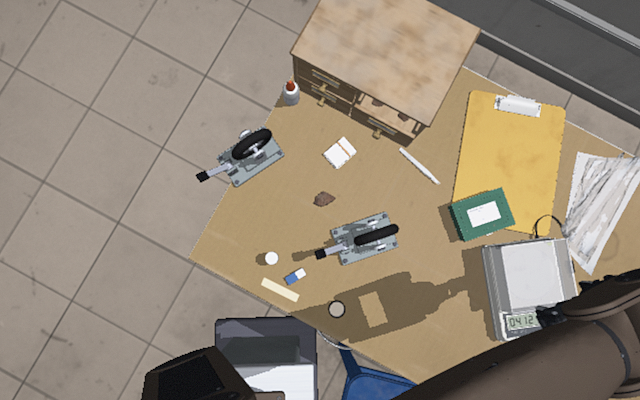

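Run:
```python
import cv2,pickle
c=pickle.load(open("pics/top0.pkl","rb"))["frame"][:,:,::-1]
a=cv2.resize(c[115:200,185:305],None,fx=6,fy=6,interpolation=cv2.INTER_CUBIC)
b=cv2.resize(c[200:285,300:420],None,fx=6,fy=6,interpolation=cv2.INTER_CUBIC)
cv2.imwrite("pics/za.png",a);cv2.imwrite("pics/zb.png",b)
c=pickle.load(open("pics/scene0.pkl","rb"))["frame"][:,:,::-1]
cv2.imwrite("pics/zs.png",cv2.resize(c[150:300,190:460],None,fx=2.9,fy=2.9,interpolation=cv2.INTER_CUBIC))
```

```text
(no output)
```

View pics/za.png

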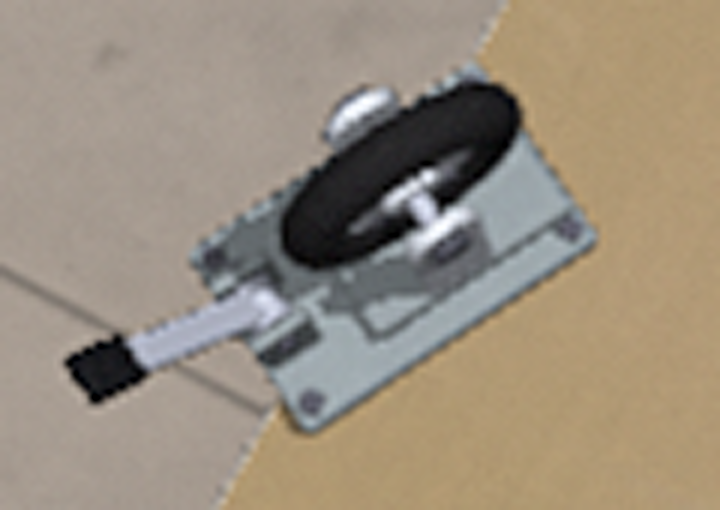

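View pics/zb.png

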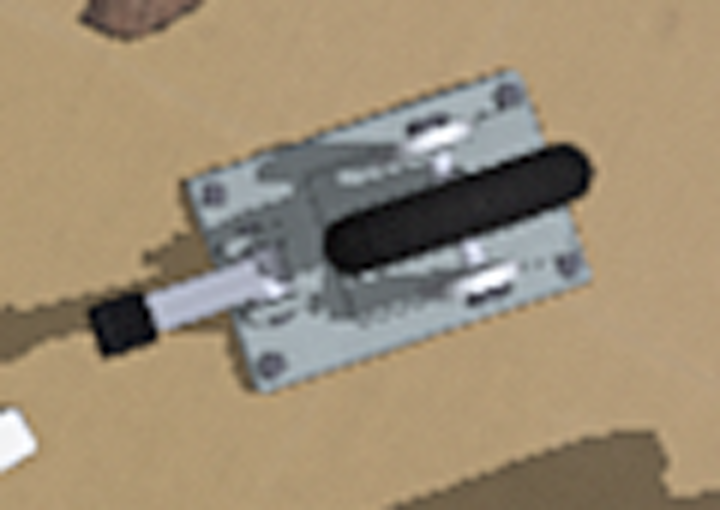

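View pics/zs.png

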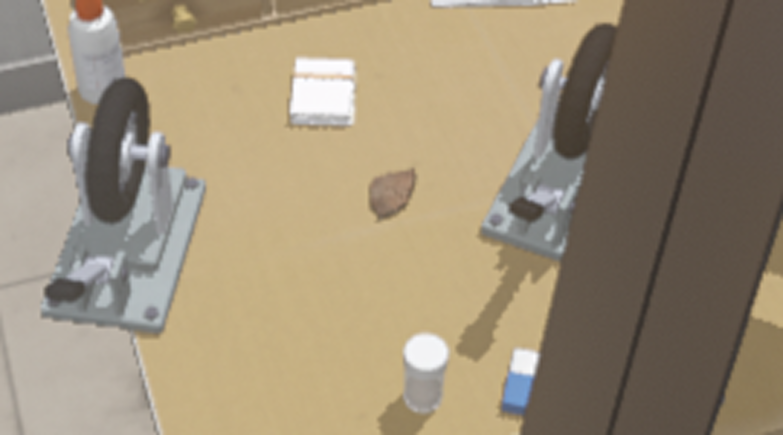

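```bash
cat > h.py <<'E'
import numpy as np,pickle
def ray(c,uv,z):
    K,R,t=(np.array(c[k]) for k in("intrinsics","R","t"))
    d=R.T@np.linalg.solve(K,np.array([uv[0],uv[1],1.])); o=-R.T@t
    return o+d*(z-o[2])/d[2]
def proj(c,X):
    K,R,t=(np.array(c[k]) for k in("intrinsics","R","t"))
    p=K@(R@np.array(X)+t); return p[:2]/p[2]
E
python3 - <<'E'
from h import *
c=pickle.load(open("pics/top0.pkl","rb"));cs=pickle.load(open("pics/scene0.pkl","rb"))
for n,off,P in(("L",(185,115),[(193,258),(305,430),(595,238),(470,65)]),("R",(300,200),[(185,182),(260,390),(590,280),(518,70)])):
    W=np.array([ray(c,((u+.5)/6-.5+off[0],(v+.5)/6-.5+off[1]),.024) for u,v in P])
    print(n,W.round(4).tolist())
    ctr=W.mean(0); xa=(W[2]+W[3]-W[0]-W[1])/2; yb=W[0]+W[3]-W[1]-W[2]
    print("len",np.linalg.norm(xa),"wid",np.linalg.norm(yb)/2)
    yaw=np.arctan2(xa[1],xa[0]); yaw2=np.arctan2(yb[1],yb[0])-np.pi/2
    print("yaw",np.degrees([yaw,yaw2]))
    yaw=(yaw+yaw2)/2 if 0 else yaw
    ex=np.array([np.cos(yaw),np.sin(yaw),0]);ey=np.array([-ex[1],ex[0],0])
    o=ctr+.015*ex;o[2]=0
    print("origin",o,"ey",ey)
    for lab,p in(("rim",[0,0,.14]),("axle+",[0,.023,.09]),("axle-",[0,-.023,.09]),("hinge",[-.068,0,.045]),("padflat",[-.118,0,.0515]),("tip0.25",[-.068-.087*np.cos(.75),0,.045+.087*np.sin(.75)])):
        X=o+p[0]*ex+p[1]*ey+[0,0,p[2]]
        q=proj(c,X);q2=proj(cs,X)
        print(lab,X.round(4),"top",q.round(1),"zoom",((q-off+.5)*6).round(0),"scene zoom",((q2-[190,150])*2.9).round(0))
E
```

```text
L [[0.6168, 0.0469, 0.024], [0.5501, 0.0053, 0.024], [0.6211, -0.105, 0.024], [0.6894, -0.0586, 0.024]]
len 0.129619014657968 wid 0.0805624778983763
yaw [-56.34510745 -56.89758484]
origin [ 0.62767934 -0.04030972  0.        ] ey [0.83239068 0.55418928 0.        ]
rim [ 0.6277 -0.0403  0.14  ] top [249.4 140.3] zoom [389. 155.] scene zoom [115.  98.]
axle+ [ 0.6468 -0.0276  0.09  ] top [246. 137.] zoom [369. 135.] scene zoom [ 90. 147.]
axle- [ 0.6085 -0.0531  0.09  ] top [258.2 154.3] zoom [442. 239.] scene zoom [156. 154.]
hinge [0.59   0.0163 0.045 ] top [228.9 167.3] zoom [267. 317.] scene zoom [105. 271.]
padflat [0.5623 0.0579 0.0515] top [209.5 179.6] zoom [150. 391.] scene zoom [ 83. 325.]
tip0.25 [0.5547 0.0693 0.1043] top [199.1 179.5] zoom [ 87. 390.] scene zoom [ 66. 291.]
R [[0.446, -0.2062, 0.024], [0.3681, -0.2317, 0.024], [0.4053, -0.3568, 0.024], [0.4848, -0.3332, 0.024]]
len 0.1316580642975396 wid 0.08245365504022716
yaw [-73.21213386 -72.66088242]
origin [ 0.43041081 -0.29634487  0.        ] ey [0.95738069 0.28882905 0.        ]
rim [ 0.4304 -0.2963  0.14  ] top [378.3 233.7] zoom [473. 205.] scene zoom [593.  39.]
axle+ [ 0.4524 -0.2897  0.09  ] top [371.3 224.3] zoom [431. 149.] scene zoom [554.  82.]
axle- [ 0.4084 -0.303   0.09  ] top [378.4 245.1] zoom [473. 273.] scene zoom [616. 101.]
hinge [ 0.4108 -0.2312  0.045 ] top [342.8 245.2] zoom [260. 274.] scene zoom [545. 199.]
padflat [ 0.3963 -0.1834  0.0515] top [321.3 252.4] zoom [131. 318.] scene zoom [520. 244.]
tip0.25 [ 0.3924 -0.1703  0.1043] top [315.8 254.5] zoom [ 98. 330.] scene zoom [519. 206.]
```

Run:
```python
from h import *
import cv2
c=pickle.load(open("pics/top0.pkl","rb"));cs=pickle.load(open("pics/scene0.pkl","rb"))
def blob(c,x0,x1,y0,y1,th=75):
    f=c["frame"][y0:y1,x0:x1].astype(int);m=((f.max(2)<th)).astype(np.uint8)
    n,l,st,ce=cv2.connectedComponentsWithStats(m)
    for i in sorted(range(1,n),key=lambda i:-st[i,4])[:3]:
        pts=np.argwhere(l==i)[:,::-1]+[x0,y0]
        r=cv2.minAreaRect(cv2.convexHull(pts.astype(np.int32)))
        print(st[i]+[x0,y0,0,0,0],"bboxc",(st[i][:2]+st[i][2:4]/2-.5+[x0,y0]),"cent",ce[i]+[x0,y0],"rect",r)
for a in((225,280,115,170),(190,212,160,185),(345,405,215,255),(310,330,240,262)): print(a);blob(c,*a)
print('scene')
for a in((205,250,172,232),(200,222,240,258),(365,385,210,230)):print(a);blob(cs,*a)
# predicted outlines of wheel
for n,o,yaw in(("L",[.6277,-.0403,0],-56.6),("R",[.4304,-.2963,0],-72.9)):
    y=np.radians(yaw);ex=np.array([np.cos(y),np.sin(y),0]);ey=np.array([-ex[1],ex[0],0]);z=np.array([0,0,1.])
    for lean in(-.15,0,.15):
        v=ey*np.cos(lean)+z*np.sin(lean); w=z*np.cos(lean)-ey*np.sin(lean)
        ctr=np.array(o)+[0,0,.09]
        th=np.linspace(0,2*np.pi,60);P=[]
        for t in th:
            r=ex*np.cos(t)+w*np.sin(t)
            for p in np.linspace(0,2*np.pi,16): P.append(ctr+r*(.039+.011*np.cos(p))+v*.011*np.sin(p))
        for nm,cc in(("top",c),("scene",cs)):
            q=np.array([proj(cc,X) for X in P],np.float32)
            print(n,lean,nm,"bbox",q.min(0).round(1),q.max(0).round(1),"ctr",((q.min(0)+q.max(0))/2).round(1),cv2.minAreaRect(q)[1])
```

```text
(225, 280, 115, 170)
[231 129  41  31 605] bboxc [251. 144.] cent [250.71570248 143.36198347] rect ((250.8355712890625, 143.76512145996094), (17.44964027404785, 46.04084014892578), 55.00798034667969)
[257 155   6   4   9] bboxc [259.5 156.5] cent [259.66666667 156.88888889] rect ((259.637939453125, 156.8448486328125), (1.6712579727172852, 5.756555557250977), 68.19859313964844)
[229 159   3   4   7] bboxc [230.  160.5] cent [230.         160.28571429] rect ((230.00003051757812, 160.50001525878906), (3.5777084827423096, 1.3416407108306885), 63.43495178222656)
(190, 212, 160, 185)
[196 171  14  11  85] bboxc [202.5 176. ] cent [202.25882353 175.92941176] rect ((202.4000244140625, 175.80001831054688), (8.049844741821289, 10.733125686645508), 63.43495178222656)
(345, 405, 215, 255)
[354 224  45  22 453] bboxc [376.  234.5] cent [375.33112583 234.55629139] rect ((375.64996337890625, 234.44998168945312), (10.119288444519043, 46.4854850769043), 71.56504821777344)
[368 221   2   1   2] bboxc [368.5 221. ] cent [368.5 221. ] rect ((368.5, 221.0), (1.0, 0.0), 180.0)
[383 217   1   1   1] bboxc 
[... 1791 characters left out ...]
ox [221.3 176.9] [243. 227.] ctr [232.1 201.9] (16.832138061523438, 51.23310852050781)
R -0.15 top bbox [352.2 222.5] [397.5 246.5] ctr [374.8 234.5] (15.46961498260498, 47.49690246582031)
R -0.15 scene bbox [379.7 157.3] [403.1 205.5] ctr [391.4 181.4] (20.896106719970703, 49.20651626586914)
R 0 top bbox [352.1 223.5] [397.7 245.9] ctr [374.9 234.7] (10.814128875732422, 47.51097869873047)
R 0 scene bbox [379.4 157.8] [403.6 205.1] ctr [391.5 181.4] (16.820466995239258, 49.23402404785156)
R 0.15 top bbox [352.  223.4] [397.8 246.3] ctr [374.9 234.9] (16.214365005493164, 47.519065856933594)
R 0.15 scene bbox [378.3 158.5] [405.  204.4] ctr [391.7 181.4] (12.729535102844238, 49.29933166503906)
```

```bash
python3 -m jog '[{"grip":0.55,"x":-20,"y":-23},{"x":-27,"y":-31.5},{"x":-27,"y":-31.5},{"x":-27,"y":-31.5},{"x":-27,"y":-31.5},{"x":-27,"y":-31.5},{"x":-27,"y":-31.5},{"x":-27,"y":-31.5}]'; python3 -m jog '[{"rz":-7,"x":-6,"y":-9},{"rz":-7},{"rz":-7},{"rz":-7},{"rz":-7},{"rz":-7},{"rz":-7},{"rz":-7}]'; python3 -m jog '[{"rz":-7},{"rz":-7},{"rz":-7},{"rz":-3.6},{}]'
```

```text
$[0]: bad value
$[0]: bad value
$[0]: bad value
```

```bash
python3 -m jog '[{"grip":0.55,"x":-20,"y":-23,"z":0,"rx":0,"ry":0,"rz":0}]'
```

```text
time: 0.18
eef_pos: [0.3111, -0.5783, 0.4035]
tcp_rot: [0.849, -0.528, -0.0, 0.001]
contact_force: [-0.2, -0.0, 0.0]
opening: 0.884
```

```bash
python3 -m jog '[{"grip":0.55,"x":-27,"y":-31.5},{"grip":0.55,"x":-27,"y":-31.5}]' ; python3 -m jog '[{"grip":0.55,"x":-27,"y":-31.5,"z":0,"rx":0,"ry":0,"rz":0}]'
```

```text
time: 0.27
eef_pos: [0.328, -0.5387, 0.4035]
tcp_rot: [0.849, -0.528, -0.0, -0.0]
contact_force: [0.7, 0.8, 0.1]
opening: 0.745$[0]: bad value
```

```bash
python3 -m jog '[{"grip":0.55,"x":-24,"y":-28.3,"z":0,"rx":0,"ry":0,"rz":0},{"grip":0.55,"x":-24,"y":-28.3,"z":0,"rx":0,"ry":0,"rz":0},{"grip":0.55,"x":-24,"y":-28.3,"z":0,"rx":0,"ry":0,"rz":0},{"grip":0.55,"x":-24,"y":-28.3,"z":0,"rx":0,"ry":0,"rz":0},{"grip":0.55,"x":-24,"y":-28.3,"z":0,"rx":0,"ry":0,"rz":0},{"grip":0.55,"x":-24,"y":-28.3,"z":0,"rx":0,"ry":0,"rz":0},{"grip":0.55,"x":-24,"y":-28.3,"z":0,"rx":0,"ry":0,"rz":0},{"grip":0.55,"x":0,"y":0,"z":0,"rx":0,"ry":0,"rz":-7}]'
python3 -m jog '[{"grip":0.55,"x":0,"y":0,"z":0,"rx":0,"ry":0,"rz":-7},{"grip":0.55,"x":0,"y":0,"z":0,"rx":0,"ry":0,"rz":-7},{"grip":0.55,"x":0,"y":0,"z":0,"rx":0,"ry":0,"rz":-7},{"grip":0.55,"x":0,"y":0,"z":0,"rx":0,"ry":0,"rz":-7},{"grip":0.55,"x":0,"y":0,"z":0,"rx":0,"ry":0,"rz":-7},{"grip":0.55,"x":0,"y":0,"z":0,"rx":0,"ry":0,"rz":-7},{"grip":0.55,"x":0,"y":0,"z":0,"rx":0,"ry":0,"rz":-7},{"grip":0.55,"x":0,"y":0,"z":0,"rx":0,"ry":0,"rz":-7}]'
python3 -m jog '[{"grip":0.55,"x":0,"y":0,"z":0,"rx":0,"ry":0,"rz":-7},{"grip":0.55,"x":0,"y":0,"z":0,"rx":0,"ry":0,"rz":-7},{"grip":0.55,"x":0,"y":0,"z":0,"rx":0,"ry":0,"rz":-3.6},{"grip":0.55,"x":0,"y":0,"z":0,"rx":0,"ry":0,"rz":0},{"grip":0.55,"x":0,"y":0,"z":0,"rx":0,"ry":0,"rz":0}]'
python3 - <<'E'
from plant import *
import numpy as np
s=get_state();q=s["tcp_rot"];print(s["eef_pos"],q,np.degrees(2*np.arctan2(q[1],q[0])),s["qpos"])
import cv2,pickle
c=read_camera("top");cv2.imwrite("pics/t1.png",c["frame"][:,:,::-1])
E
```

```text
time: 0.93
eef_pos: [0.4328, -0.2938, 0.4041]
tcp_rot: [0.882, -0.471, -0.001, -0.002]
contact_force: [-0.3, 0.2, 0.6]
opening: 0.451
time: 1.6
eef_pos: [0.4313, -0.2986, 0.4041]
tcp_rot: [1.0, -0.001, -0.0, -0.0]
contact_force: [0.5, 0.0, 0.1]
opening: 0.45
time: 2.02
eef_pos: [0.4313, -0.2987, 0.4043]
tcp_rot: [0.989, 0.148, -0.0, -0.0]
contact_force: [-1.0, 0.4, -0.5]
opening: 0.45
[ 0.43131813 -0.2986921   0.40427547] [ 9.88996690e-01  1.47937048e-01 -2.41549719e-04 -3.44472470e-04] 17.014790199828102 [-7.99209117e-01 -4.72470280e-02  1.94361121e+00  1.02662263e-05
  1.24606986e+00 -1.09617651e+00]
```

View pics/t1.png

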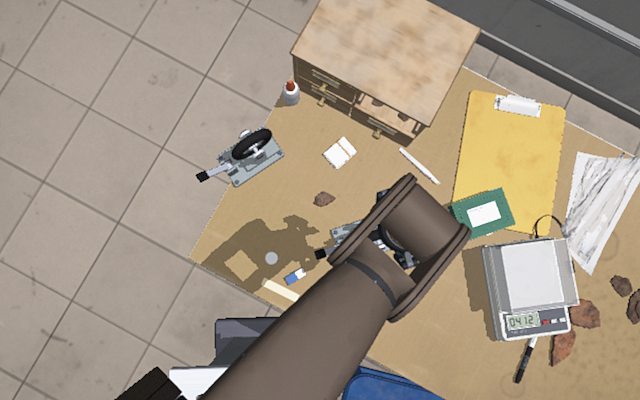

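```bash
python3 -m jog '[{"grip":0.55,"x":0,"y":0,"z":25,"rx":0,"ry":0,"rz":0},{"grip":0.55,"x":0,"y":0,"z":30,"rx":0,"ry":0,"rz":0},{"grip":0.55,"x":0,"y":0,"z":20,"rx":0,"ry":0,"rz":0},{"grip":0.55,"x":0,"y":0,"z":5,"rx":0,"ry":0,"rz":0},{"grip":0.55,"x":0,"y":0,"z":0,"rx":0,"ry":0,"rz":0}]'
cat > snap.py <<'E'
import sys,cv2
from plant import *
n,cam,x0,x1,y0,y1,f=sys.argv[1],sys.argv[2],*map(int,sys.argv[3:8])
c=read_camera(cam);cv2.imwrite(f"pics/{n}.png",cv2.resize(c["frame"][y0:y1,x0:x1,::-1],None,fx=f,fy=f,interpolation=cv2.INTER_CUBIC))
E
python3 snap.py s2 scene 330 490 110 260 4
```

```text
time: 2.48
eef_pos: [0.431, -0.2984, 0.3227]
tcp_rot: [0.989, 0.148, -0.001, -0.002]
contact_force: [0.9, 0.4, 0.6]
opening: 0.452
```

View pics/s2.png

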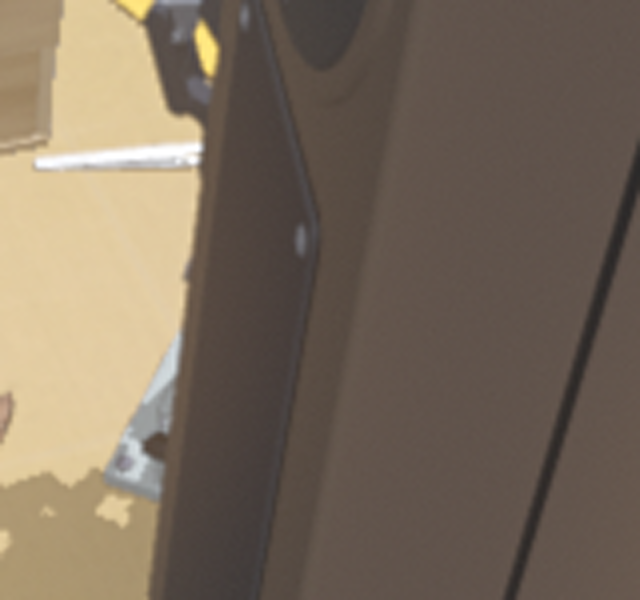

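```bash
python3 -m jog '[{"grip":0.55,"x":0,"y":0,"z":12,"rx":0,"ry":0,"rz":0},{"grip":0.55,"x":0,"y":0,"z":8,"rx":0,"ry":0,"rz":0},{"grip":0.55,"x":0,"y":0,"z":0,"rx":0,"ry":0,"rz":0}]';python3 -m jog '[{"grip":0.55,"x":0,"y":0,"z":8,"rx":0,"ry":0,"rz":0},{"grip":0.55,"x":0,"y":0,"z":4,"rx":0,"ry":0,"rz":0},{"grip":0.55,"x":0,"y":0,"z":0,"rx":0,"ry":0,"rz":0}]'
```

```text
time: 2.78
eef_pos: [0.4311, -0.2985, 0.3035]
tcp_rot: [0.989, 0.149, -0.001, -0.001]
contact_force: [-0.7, -0.0, -0.1]
opening: 0.448
time: 3.03
eef_pos: [0.4312, -0.2985, 0.2916]
tcp_rot: [0.989, 0.149, -0.001, -0.001]
contact_force: [-0.2, 0.2, -0.1]
opening: 0.451
```

```bash
for i in 1; do python3 -m jog '[{"grip":0.55,"x":3,"y":0,"z":0,"rx":0,"ry":0,"rz":0},{"grip":0.55,"x":2,"y":0,"z":0,"rx":0,"ry":0,"rz":0},{"grip":0.55,"x":0,"y":0,"z":0,"rx":0,"ry":0,"rz":0}]'; python3 -m jog '[{"grip":0.55,"x":1.5,"y":0,"z":0,"rx":0,"ry":0,"rz":0},{"grip":0.55,"x":0,"y":0,"z":0,"rx":0,"ry":0,"rz":0}]';python3 -m jog '[{"grip":0.55,"x":1.5,"y":0,"z":0,"rx":0,"ry":0,"rz":0},{"grip":0.55,"x":0,"y":0,"z":0,"rx":0,"ry":0,"rz":0}]';python3 -m jog '[{"grip":0.55,"x":1.5,"y":0,"z":0,"rx":0,"ry":0,"rz":0},{"grip":0.55,"x":0,"y":0,"z":0,"rx":0,"ry":0,"rz":0}]'; done
```

```text
time: 3.28
eef_pos: [0.4367, -0.2973, 0.2932]
tcp_rot: [0.989, 0.149, 0.0, 0.0]
contact_force: [-0.3, 0.1, 0.9]
opening: 0.45
time: 3.45
eef_pos: [0.4379, -0.2969, 0.293]
tcp_rot: [0.989, 0.149, 0.0, 0.0]
contact_force: [-0.4, -0.5, -0.6]
opening: 0.452
time: 3.62
eef_pos: [0.439, -0.2966, 0.2929]
tcp_rot: [0.989, 0.149, -0.001, 0.0]
contact_force: [-1.2, -1.5, 2.0]
opening: 0.453
time: 3.78
eef_pos: [0.4399, -0.2964, 0.2929]
tcp_rot: [0.989, 0.149, -0.002, 0.0]
contact_force: [-6.2, -2.1, 3.9]
opening: 0.449
```

```bash
python3 -m jog '[{"grip":0.55,"x":1,"y":0,"z":0,"rx":0,"ry":0,"rz":0},{"grip":0.55,"x":0,"y":0,"z":0,"rx":0,"ry":0,"rz":0},{"grip":0.55,"x":0,"y":0,"z":0,"rx":0,"ry":0,"rz":0}]'; python3 -m jog '[{"grip":0.55,"x":1,"y":0,"z":0,"rx":0,"ry":0,"rz":0},{"grip":0.55,"x":0,"y":0,"z":0,"rx":0,"ry":0,"rz":0},{"grip":0.55,"x":0,"y":0,"z":0,"rx":0,"ry":0,"rz":0}]'
```

```text
time: 4.03
eef_pos: [0.4404, -0.2964, 0.2929]
tcp_rot: [0.989, 0.149, -0.003, 0.0]
contact_force: [-8.8, -2.8, 4.3]
opening: 0.445
time: 4.28
eef_pos: [0.4409, -0.2962, 0.2928]
tcp_rot: [0.989, 0.15, -0.004, 0.0]
contact_force: [-11.5, -3.1, 5.0]
opening: 0.447
```

```bash
python3 -m jog '[{"grip":0.55,"x":-6,"y":0,"z":0,"rx":0,"ry":0,"rz":0},{"grip":0.55,"x":-9,"y":0,"z":0,"rx":0,"ry":0,"rz":0},{"grip":0.55,"x":-2,"y":0,"z":0,"rx":0,"ry":0,"rz":0},{"grip":0.55,"x":0,"y":0,"z":0,"rx":0,"ry":0,"rz":0}]'; python3 -m jog '[{"grip":0.55,"x":-1.5,"y":0,"z":0,"rx":0,"ry":0,"rz":0},{"grip":0.55,"x":0,"y":0,"z":0,"rx":0,"ry":0,"rz":0}]';python3 -m jog '[{"grip":0.55,"x":-1.5,"y":0,"z":0,"rx":0,"ry":0,"rz":0},{"grip":0.55,"x":0,"y":0,"z":0,"rx":0,"ry":0,"rz":0}]';python3 -m jog '[{"grip":0.55,"x":-1.5,"y":0,"z":0,"rx":0,"ry":0,"rz":0},{"grip":0.55,"x":0,"y":0,"z":0,"rx":0,"ry":0,"rz":0}]'
```

```text
time: 4.62
eef_pos: [0.4257, -0.3005, 0.2926]
tcp_rot: [0.989, 0.148, 0.0, -0.0]
contact_force: [0.4, -0.4, 0.1]
opening: 0.445
time: 4.78
eef_pos: [0.4248, -0.3008, 0.2928]
tcp_rot: [0.989, 0.149, 0.0, 0.0]
contact_force: [0.2, -0.1, -0.6]
opening: 0.444
time: 4.95
eef_pos: [0.4233, -0.3013, 0.2927]
tcp_rot: [0.989, 0.149, 0.0, -0.0]
contact_force: [0.5, 0.3, -0.7]
opening: 0.446
time: 5.12
eef_pos: [0.4219, -0.3017, 0.2928]
tcp_rot: [0.989, 0.149, 0.0, 0.0]
contact_force: [0.0, 0.2, 1.0]
opening: 0.449
```

```bash
python3 -m jog '[{"grip":0.55,"x":-1,"y":0,"z":0,"rx":0,"ry":0,"rz":0},{"grip":0.55,"x":0,"y":0,"z":0,"rx":0,"ry":0,"rz":0}]'; python3 -m jog '[{"grip":0.55,"x":-1,"y":0,"z":0,"rx":0,"ry":0,"rz":0},{"grip":0.55,"x":0,"y":0,"z":0,"rx":0,"ry":0,"rz":0}]';python3 -m jog '[{"grip":0.55,"x":-1,"y":0,"z":0,"rx":0,"ry":0,"rz":0},{"grip":0.55,"x":0,"y":0,"z":0,"rx":0,"ry":0,"rz":0}]'
```

```text
time: 5.28
eef_pos: [0.4212, -0.3019, 0.2929]
tcp_rot: [0.989, 0.149, 0.001, 0.0]
contact_force: [4.3, 0.2, -0.3]
opening: 0.45
time: 5.45
eef_pos: [0.4206, -0.3021, 0.2929]
tcp_rot: [0.989, 0.148, 0.002, 0.0]
contact_force: [5.6, 1.9, -0.7]
opening: 0.447
time: 5.62
eef_pos: [0.42, -0.3021, 0.2929]
tcp_rot: [0.989, 0.148, 0.003, 0.0]
contact_force: [8.7, 3.2, -2.2]
opening: 0.445
```

```bash
python3 -m jog '[{"grip":0.55,"x":6,"y":0,"z":0,"rx":0,"ry":0,"rz":0},{"grip":0.55,"x":5,"y":0,"z":-5,"rx":0,"ry":0,"rz":0},{"grip":0.55,"x":0,"y":0,"z":-25,"rx":0,"ry":0,"rz":0},{"grip":0.55,"x":0,"y":0,"z":-30,"rx":0,"ry":0,"rz":0},{"grip":0.55,"x":0,"y":0,"z":-20,"rx":0,"ry":0,"rz":0},{"grip":0.55,"x":0,"y":0,"z":0,"rx":0,"ry":0,"rz":0}]'
python3 - <<'E'
from plant import *
import numpy as np
s=get_state();q=s["tcp_rot"];a=2*np.arctan2(q[1],q[0]);print(s["eef_pos"],np.degrees(a))
d=np.array([.6307,-.0383])-s["eef_pos"][:2]
print(d@[np.cos(a),np.sin(a)],d@[np.sin(a),-np.cos(a)])
E
```

```text
time: 6.12
eef_pos: [0.4305, -0.3004, 0.3788]
tcp_rot: [0.989, 0.149, 0.002, 0.004]
contact_force: [0.2, 0.0, 1.0]
opening: 0.449
[ 0.43048671 -0.30037872  0.37876378] 17.14064533827773
0.2685600421778228 -0.1914317582607848
```

```bash
python3 -m jog '[{"grip":0.55,"x":20,"y":-14,"z":0,"rx":0,"ry":0,"rz":0},{"grip":0.55,"x":32,"y":-23,"z":0,"rx":0,"ry":0,"rz":0},{"grip":0.55,"x":32,"y":-23,"z":0,"rx":0,"ry":0,"rz":0},{"grip":0.55,"x":32,"y":-23,"z":0,"rx":0,"ry":0,"rz":0},{"grip":0.55,"x":32,"y":-23,"z":0,"rx":0,"ry":0,"rz":0},{"grip":0.55,"x":32,"y":-23,"z":0,"rx":0,"ry":0,"rz":0},{"grip":0.55,"x":32,"y":-23,"z":0,"rx":0,"ry":0,"rz":0},{"grip":0.55,"x":32,"y":-23,"z":0,"rx":0,"ry":0,"rz":0}]'
python3 -m jog '[{"grip":0.55,"x":24.5,"y":-16.5,"z":0,"rx":0,"ry":0,"rz":0},{"grip":0.55,"x":0,"y":0,"z":0,"rx":0,"ry":0,"rz":-7},{"grip":0.55,"x":0,"y":0,"z":0,"rx":0,"ry":0,"rz":-7},{"grip":0.55,"x":0,"y":0,"z":0,"rx":0,"ry":0,"rz":-2.3},{"grip":0.55,"x":0,"y":0,"z":0,"rx":0,"ry":0,"rz":0},{"grip":0.55,"x":0,"y":0,"z":0,"rx":0,"ry":0,"rz":0}]'
python3 snap.py s3 scene 130 390 60 260 3;python3 snap.py t3 top 160 340 80 220 4
python3 - <<'E'
from plant import *
import numpy as np
s=get_state();q=s["tcp_rot"];a=2*np.arctan2(q[1],q[0]);print(s["eef_pos"],np.degrees(a))
E
```

```text
time: 6.78
eef_pos: [0.6119, -0.0586, 0.3719]
tcp_rot: [0.989, 0.149, -0.001, 0.0]
contact_force: [0.4, -0.8, -0.2]
opening: 0.448
time: 7.28
eef_pos: [0.6296, -0.0373, 0.3719]
tcp_rot: [0.958, 0.287, -0.001, -0.0]
contact_force: [-0.6, 0.3, 0.1]
opening: 0.447
[ 0.62962731 -0.03755469  0.37227493] 33.344689835127674
```

View pics/s3.png

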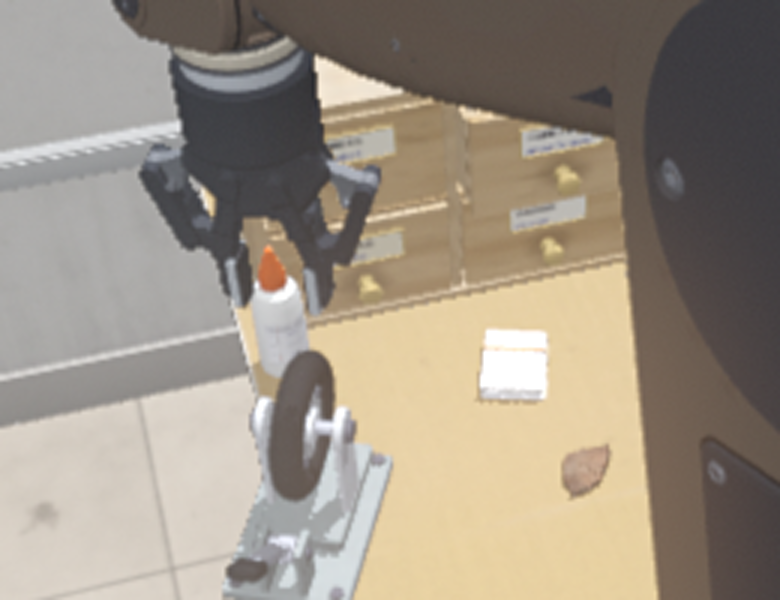

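View pics/t3.png

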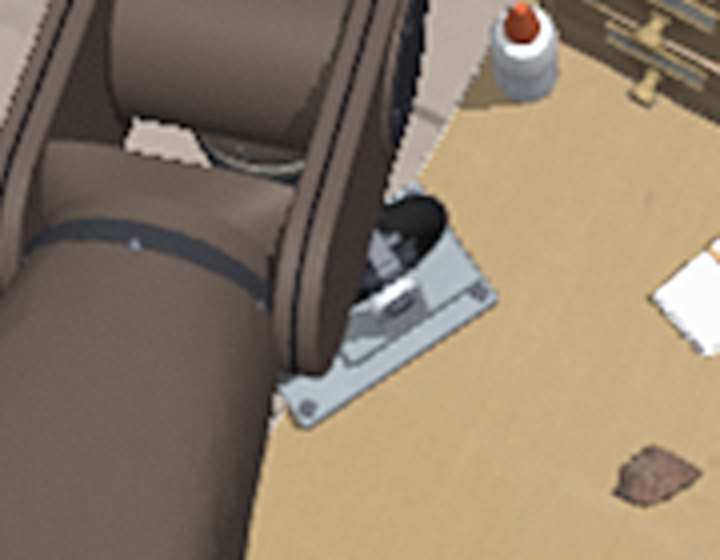

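```bash
python3 - <<'E'
from h import *
cs=pickle.load(open("pics/scene0.pkl","rb"))
for X in([.6296,-.0376,.203],[.6296,-.0376,.14]):print((proj(cs,X)-[130,60]+.5)*3)
E
python3 -m jog '[{"grip":0.55,"x":1,"y":1,"z":20,"rx":0,"ry":0,"rz":0},{"grip":0.55,"x":0,"y":0,"z":25,"rx":0,"ry":0,"rz":0},{"grip":0.55,"x":0,"y":0,"z":10,"rx":0,"ry":0,"rz":0},{"grip":0.55,"x":0,"y":0,"z":0,"rx":0,"ry":0,"rz":0}]'
python3 snap.py s4 scene 170 300 140 250 6
```

```text
[282.70455808 299.21355826]
[294.75551477 373.71295088]
time: 7.72
eef_pos: [0.6299, -0.0377, 0.3138]
tcp_rot: [0.958, 0.287, -0.003, -0.002]
contact_force: [-0.2, 0.2, -0.9]
opening: 0.451
```

View pics/s4.png

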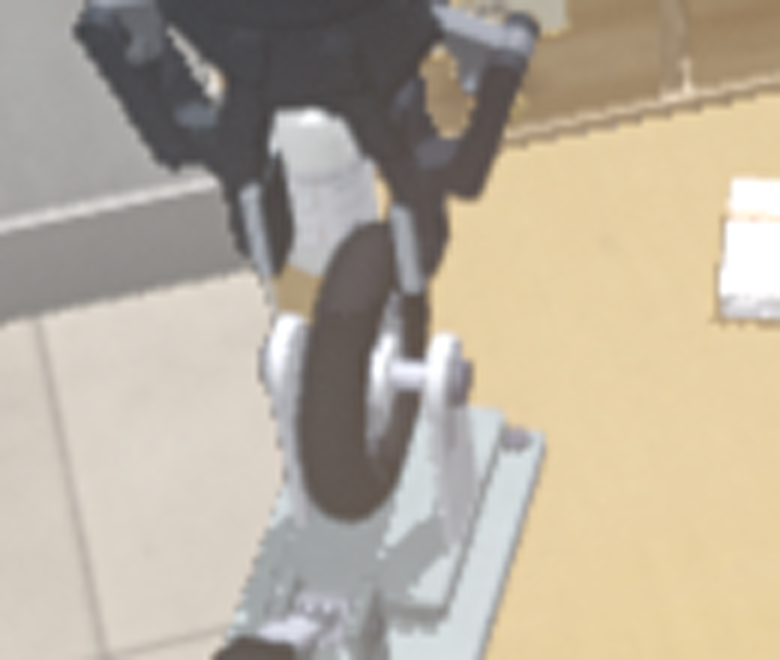

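```bash
python3 -m jog '[{"grip":0.55,"x":-4,"y":0,"z":0,"rx":0,"ry":0,"rz":0},{"grip":0.55,"x":0,"y":0,"z":8,"rx":0,"ry":0,"rz":0},{"grip":0.55,"x":0,"y":0,"z":8,"rx":0,"ry":0,"rz":0},{"grip":0.55,"x":0,"y":0,"z":4,"rx":0,"ry":0,"rz":0},{"grip":0.55,"x":0,"y":0,"z":0,"rx":0,"ry":0,"rz":0}]'
python3 snap.py s5 scene 170 300 140 250 6
```

```text
time: 8.18
eef_pos: [0.6273, -0.0398, 0.2963]
tcp_rot: [0.958, 0.287, -0.001, -0.001]
contact_force: [0.4, 0.0, 0.2]
opening: 0.449
```

View pics/s5.png

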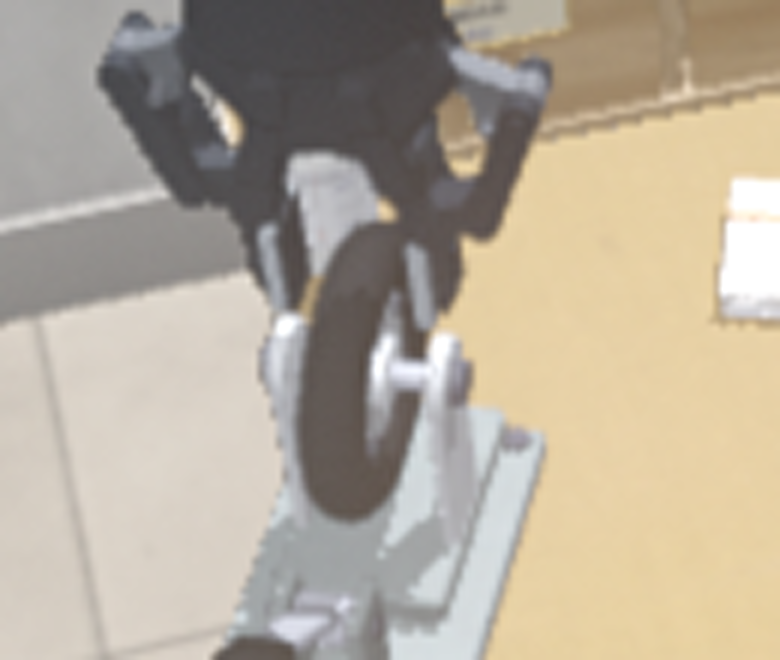

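```bash
python3 -m jog '[{"grip":0.55,"x":3,"y":0,"z":3,"rx":0,"ry":0,"rz":0},{"grip":0.55,"x":2,"y":0,"z":0,"rx":0,"ry":0,"rz":0},{"grip":0.55,"x":0,"y":0,"z":0,"rx":0,"ry":0,"rz":0}]'; python3 -m jog '[{"grip":0.55,"x":1.5,"y":0,"z":0,"rx":0,"ry":0,"rz":0},{"grip":0.55,"x":1.5,"y":0,"z":0,"rx":0,"ry":0,"rz":0},{"grip":0.55,"x":0,"y":0,"z":0,"rx":0,"ry":0,"rz":0}]';python3 -m jog '[{"grip":0.55,"x":1.5,"y":0,"z":0,"rx":0,"ry":0,"rz":0},{"grip":0.55,"x":0,"y":0,"z":0,"rx":0,"ry":0,"rz":0}]';python3 -m jog '[{"grip":0.55,"x":1.5,"y":0,"z":0,"rx":0,"ry":0,"rz":0},{"grip":0.55,"x":0,"y":0,"z":0,"rx":0,"ry":0,"rz":0}]'
```

```text
time: 8.48
eef_pos: [0.6324, -0.0369, 0.2948]
tcp_rot: [0.958, 0.288, 0.0, 0.0]
contact_force: [-0.7, -0.4, 0.4]
opening: 0.451
time: 8.73
eef_pos: [0.6348, -0.0353, 0.295]
tcp_rot: [0.958, 0.288, 0.0, 0.0]
contact_force: [-0.8, -0.1, 0.0]
opening: 0.446
time: 8.9
eef_pos: [0.6359, -0.0345, 0.2948]
tcp_rot: [0.958, 0.288, 0.0, 0.0]
contact_force: [0.0, -0.3, -0.4]
opening: 0.445
time: 9.07
eef_pos: [0.6371, -0.0338, 0.2948]
tcp_rot: [0.958, 0.287, -0.0, 0.0]
contact_force: [-0.4, -0.6, 0.5]
opening: 0.451
```

```bash
python3 -m jog '[{"grip":0.55,"x":1.5,"y":0,"z":0,"rx":0,"ry":0,"rz":0},{"grip":0.55,"x":0,"y":0,"z":0,"rx":0,"ry":0,"rz":0}]'; python3 -m jog '[{"grip":0.55,"x":1.5,"y":0,"z":0,"rx":0,"ry":0,"rz":0},{"grip":0.55,"x":0,"y":0,"z":0,"rx":0,"ry":0,"rz":0}]';python3 -m jog '[{"grip":0.55,"x":1,"y":0,"z":0,"rx":0,"ry":0,"rz":0},{"grip":0.55,"x":0,"y":0,"z":0,"rx":0,"ry":0,"rz":0}]'
python3 snap.py s6 scene 170 300 140 250 6
```

```text
time: 9.23
eef_pos: [0.6383, -0.0329, 0.2948]
tcp_rot: [0.958, 0.287, 0.0, -0.0]
contact_force: [-0.3, 0.0, 1.4]
opening: 0.447
time: 9.4
eef_pos: [0.6396, -0.032, 0.2947]
tcp_rot: [0.958, 0.288, 0.0, -0.0]
contact_force: [0.6, 0.7, 0.4]
opening: 0.451
time: 9.57
eef_pos: [0.6404, -0.0315, 0.2947]
tcp_rot: [0.958, 0.287, 0.0, -0.0]
contact_force: [-0.1, -0.7, 0.0]
opening: 0.447
```

View pics/s6.png

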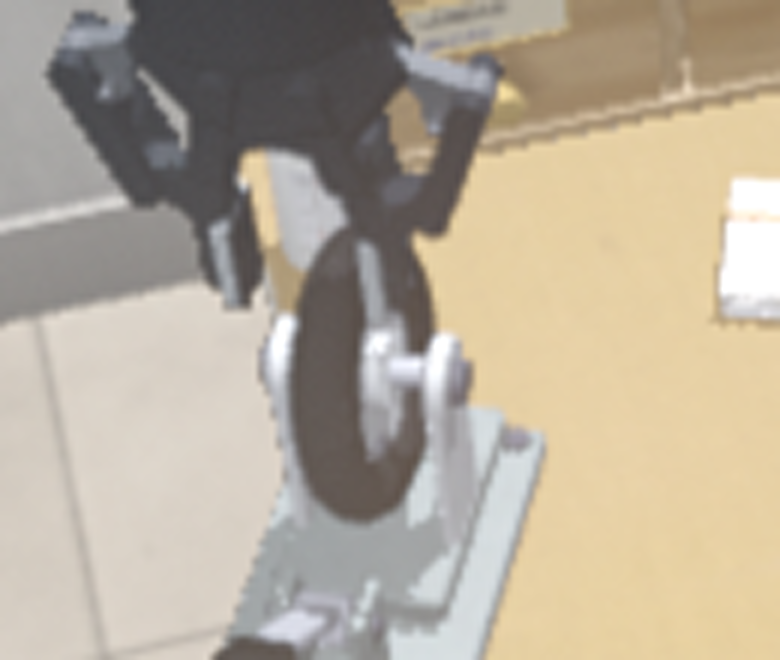

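```bash
for i in 1; do python3 -m jog '[{"grip":0.55,"x":1,"y":0,"z":0,"rx":0,"ry":0,"rz":0},{"grip":0.55,"x":0,"y":0,"z":0,"rx":0,"ry":0,"rz":0}]'; python3 -m jog '[{"grip":0.55,"x":1,"y":0,"z":0,"rx":0,"ry":0,"rz":0},{"grip":0.55,"x":0,"y":0,"z":0,"rx":0,"ry":0,"rz":0}]';python3 -m jog '[{"grip":0.55,"x":1,"y":0,"z":0,"rx":0,"ry":0,"rz":0},{"grip":0.55,"x":0,"y":0,"z":0,"rx":0,"ry":0,"rz":0}]'; done | grep -E "eef|force"
```

```text
eef_pos: [0.6412, -0.031, 0.2947]
contact_force: [-0.2, -0.4, 0.9]
eef_pos: [0.6419, -0.0306, 0.2947]
contact_force: [-1.9, -2.6, 0.9]
eef_pos: [0.6425, -0.0303, 0.2947]
contact_force: [-4.8, -2.2, 2.1]
```

```bash
for i in 1; do python3 -m jog '[{"grip":0.55,"x":1.5,"y":0,"z":0,"rx":0,"ry":0,"rz":0},{"grip":0.55,"x":0,"y":0,"z":0,"rx":0,"ry":0,"rz":0},{"grip":0.55,"x":0,"y":0,"z":0,"rx":0,"ry":0,"rz":0}]'; python3 snap.py s7 scene 170 300 140 250 6; python3 -m jog '[{"grip":0.55,"x":-8,"y":0,"z":0,"rx":0,"ry":0,"rz":0},{"grip":0.55,"x":-8,"y":0,"z":0,"rx":0,"ry":0,"rz":0},{"grip":0.55,"x":-4,"y":0,"z":0,"rx":0,"ry":0,"rz":0},{"grip":0.55,"x":-2,"y":0,"z":0,"rx":0,"ry":0,"rz":0},{"grip":0.55,"x":-2,"y":0,"z":0,"rx":0,"ry":0,"rz":0},{"grip":0.55,"x":0,"y":0,"z":0,"rx":0,"ry":0,"rz":0}]';python3 -m jog '[{"grip":0.55,"x":-1,"y":0,"z":0,"rx":0,"ry":0,"rz":0},{"grip":0.55,"x":0,"y":0,"z":0,"rx":0,"ry":0,"rz":0}]';python3 -m jog '[{"grip":0.55,"x":-1,"y":0,"z":0,"rx":0,"ry":0,"rz":0},{"grip":0.55,"x":0,"y":0,"z":0,"rx":0,"ry":0,"rz":0}]'; done | grep -E "eef|force"
```

```text
eef_pos: [0.6433, -0.0299, 0.2946]
contact_force: [-7.2, -4.3, 4.1]
eef_pos: [0.624, -0.0424, 0.295]
contact_force: [-0.6, -0.4, -0.6]
eef_pos: [0.6233, -0.0428, 0.2948]
contact_force: [0.8, 0.7, 1.2]
eef_pos: [0.6224, -0.0434, 0.2947]
contact_force: [0.3, 0.4, 0.5]
```

View pics/s7.png

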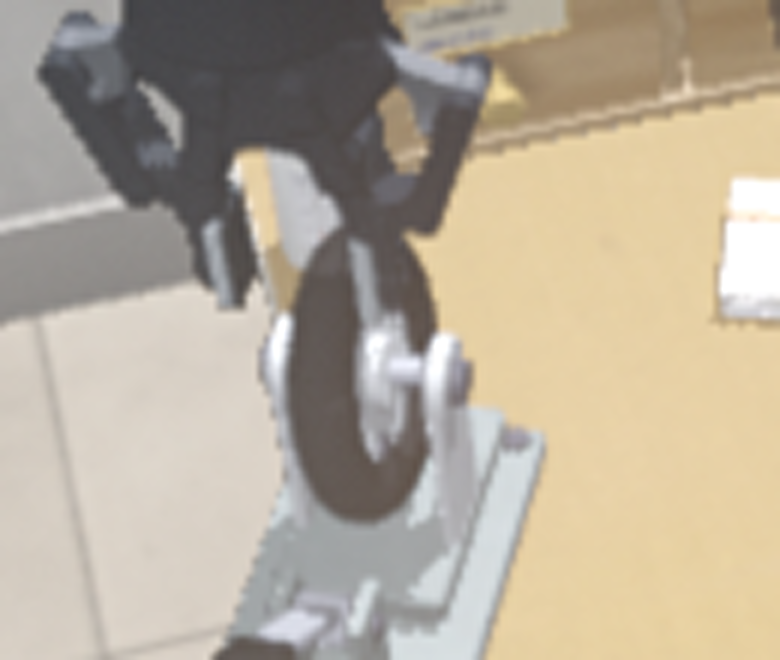

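```bash
for i in 1; do python3 -m jog '[{"grip":0.55,"x":-1.5,"y":0,"z":0,"rx":0,"ry":0,"rz":0},{"grip":0.55,"x":-1.5,"y":0,"z":0,"rx":0,"ry":0,"rz":0},{"grip":0.55,"x":0,"y":0,"z":0,"rx":0,"ry":0,"rz":0}]'; python3 -m jog '[{"grip":0.55,"x":-1.5,"y":0,"z":0,"rx":0,"ry":0,"rz":0},{"grip":0.55,"x":0,"y":0,"z":0,"rx":0,"ry":0,"rz":0}]';python3 -m jog '[{"grip":0.55,"x":-1.5,"y":0,"z":0,"rx":0,"ry":0,"rz":0},{"grip":0.55,"x":0,"y":0,"z":0,"rx":0,"ry":0,"rz":0}]';python3 -m jog '[{"grip":0.55,"x":-1.5,"y":0,"z":0,"rx":0,"ry":0,"rz":0},{"grip":0.55,"x":0,"y":0,"z":0,"rx":0,"ry":0,"rz":0}]'; done | grep -E "eef|force"
```

```text
eef_pos: [0.6197, -0.0452, 0.2946]
contact_force: [0.1, 0.2, 0.6]
eef_pos: [0.6185, -0.046, 0.2947]
contact_force: [0.7, 0.4, 0.8]
eef_pos: [0.6176, -0.0466, 0.2948]
contact_force: [3.5, 2.2, -1.3]
eef_pos: [0.6168, -0.0469, 0.2948]
contact_force: [7.3, 4.5, -2.8]
```

```bash
python3 snap.py s8 scene 170 300 140 250 6; python3 -m jog '[{"grip":0.55,"x":6,"y":0,"z":0,"rx":0,"ry":0,"rz":0},{"grip":0.55,"x":4,"y":0,"z":-5,"rx":0,"ry":0,"rz":0},{"grip":0.55,"x":0,"y":0,"z":-20,"rx":0,"ry":0,"rz":0},{"grip":0.55,"x":0,"y":0,"z":-30,"rx":0,"ry":0,"rz":0},{"grip":0.55,"x":0,"y":0,"z":-20,"rx":0,"ry":0,"rz":0},{"grip":1,"x":0,"y":0,"z":0,"rx":0,"ry":0,"rz":0},{"grip":1,"x":0,"y":0,"z":0,"rx":0,"ry":0,"rz":0}]'
python3 - <<'E'
from h import *
from plant import *
c=pickle.load(open("pics/top0.pkl","rb"))
y=np.radians(-56.6);ex=np.array([np.cos(y),np.sin(y)]);ey=np.array([-ex[1],ex[0]])
o=np.array([.6299,-.0385])
for e in(.65,.75,.85):
    d=np.array([.077]);z=.045+.077*np.sin(e)+.004
    w=ray(c,(202.3,175.9),z)[:2]-o;print(e,"tip stand x,y",w@ex,w@ey,"expected x",-.068-.077*np.cos(e))
s=get_state();q=s["tcp_rot"];a=2*np.arctan2(q[1],q[0]);p=s["eef_pos"];print(p,np.degrees(a))
d=o-.110*ex-p[:2];print("tool dx,dy mm",1e3*d@[np.cos(a),np.sin(a)],1e3*d@[np.sin(a),-np.cos(a)])
E
```

```text
time: 12.63
eef_pos: [0.6247, -0.0422, 0.3716]
tcp_rot: [0.958, 0.288, 0.001, 0.001]
contact_force: [-0.2, -0.3, -0.4]
opening: 0.175
0.65 tip stand x,y -0.12239913828415405 0.0013645086854284 expected x -0.12929845248827732
0.75 tip stand x,y -0.12189939973439873 -0.00012921446675158733 expected x -0.12434004290328421
0.85 tip stand x,y -0.12144418007428802 -0.0014898702455938579 expected x -0.11881870223314364
[ 0.62470306 -0.04218639  0.37159335] 33.426864992882685
tool dx,dy mm 6.41962265605036 -110.2137607803581
```

View pics/s8.png

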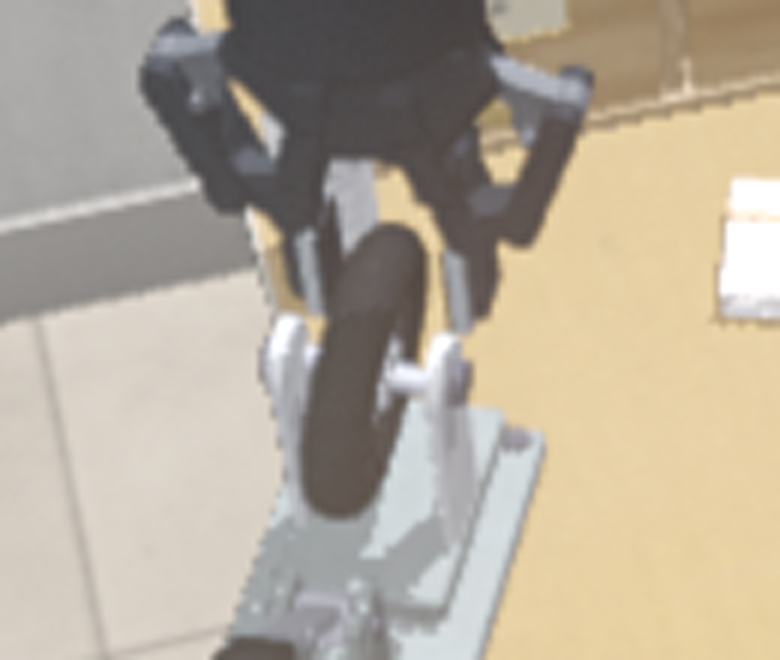

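```bash
python3 -m jog '[{"grip":1,"x":6.5,"y":-20,"z":0,"rx":0,"ry":0,"rz":0},{"grip":1,"x":0,"y":-35,"z":0,"rx":0,"ry":0,"rz":0},{"grip":1,"x":0,"y":-35,"z":0,"rx":0,"ry":0,"rz":0},{"grip":1,"x":0,"y":-20,"z":0,"rx":0,"ry":0,"rz":0},{"grip":1,"x":0,"y":0,"z":20,"rx":0,"ry":0,"rz":0},{"grip":1,"x":0,"y":0,"z":30,"rx":0,"ry":0,"rz":0},{"grip":1,"x":0,"y":0,"z":20,"rx":0,"ry":0,"rz":0},{"grip":1,"x":0,"y":0,"z":0,"rx":0,"ry":0,"rz":0}]'; python3 snap.py s9 scene 150 290 120 270 4;python3 snap.py t9 top 160 310 100 220 5
```

```text
time: 13.3
eef_pos: [0.5664, 0.0537, 0.2925]
tcp_rot: [0.958, 0.288, -0.007, -0.002]
contact_force: [-0.2, 0.2, -0.8]
opening: -0.003
```

View pics/s9.png

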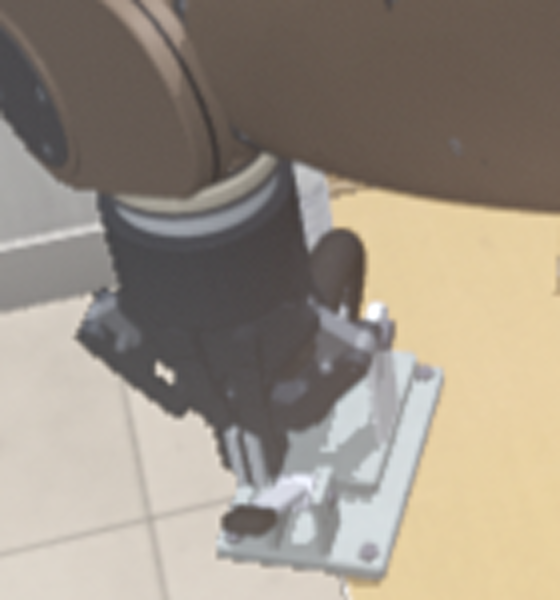

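View pics/t9.png

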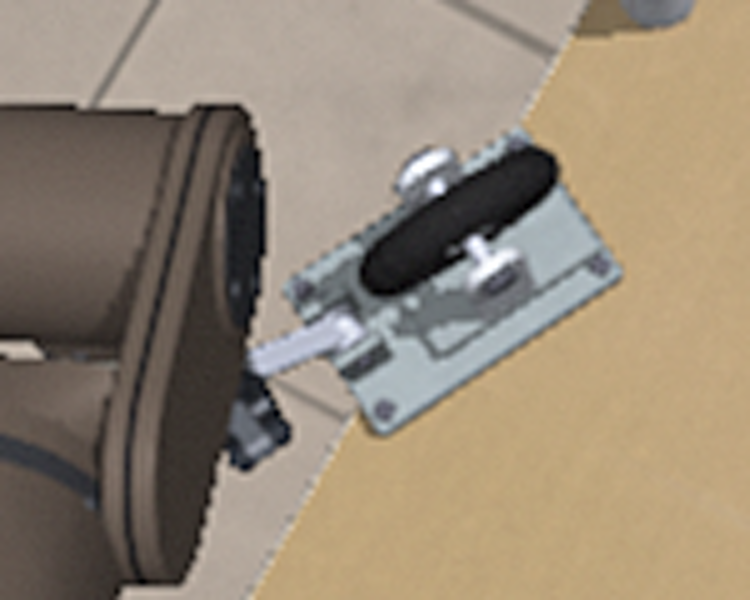

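```bash
for i in 1; do python3 -m jog '[{"grip":1,"x":0,"y":0,"z":6,"rx":0,"ry":0,"rz":0},{"grip":1,"x":0,"y":0,"z":6,"rx":0,"ry":0,"rz":0},{"grip":1,"x":0,"y":0,"z":0,"rx":0,"ry":0,"rz":0}]';  python3 -m jog '[{"grip":1,"x":0,"y":0,"z":6,"rx":0,"ry":0,"rz":0},{"grip":1,"x":0,"y":0,"z":4,"rx":0,"ry":0,"rz":0},{"grip":1,"x":0,"y":0,"z":0,"rx":0,"ry":0,"rz":0}]';  python3 -m jog '[{"grip":1,"x":0,"y":0,"z":5,"rx":0,"ry":0,"rz":0},{"grip":1,"x":0,"y":0,"z":5,"rx":0,"ry":0,"rz":0},{"grip":1,"x":0,"y":0,"z":0,"rx":0,"ry":0,"rz":0}]'; done | grep -E "time|eef|force"; python3 snap.py s10 scene 150 290 120 270 4
```

```text
time: 13.65
eef_pos: [0.5693, 0.0532, 0.2874]
contact_force: [-0.3, 0.1, -0.0]
time: 13.9
eef_pos: [0.569, 0.0533, 0.2768]
contact_force: [0.5, -1.0, -0.6]
time: 14.15
eef_pos: [0.5693, 0.0533, 0.2671]
contact_force: [-0.1, -0.3, -0.9]
```

View pics/s10.png

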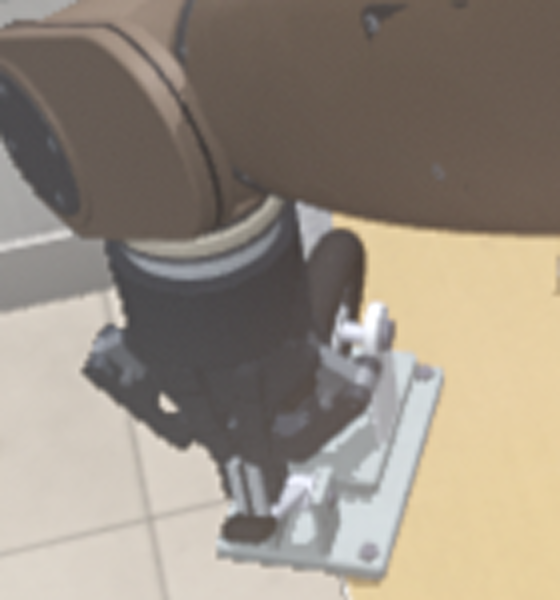

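```bash
for i in 1; do python3 -m jog '[{"grip":1,"x":0,"y":0,"z":5,"rx":0,"ry":0,"rz":0},{"grip":1,"x":0,"y":0,"z":0,"rx":0,"ry":0,"rz":0}]';  python3 -m jog '[{"grip":1,"x":0,"y":0,"z":5,"rx":0,"ry":0,"rz":0},{"grip":1,"x":0,"y":0,"z":0,"rx":0,"ry":0,"rz":0}]';  python3 -m jog '[{"grip":1,"x":0,"y":0,"z":5,"rx":0,"ry":0,"rz":0},{"grip":1,"x":0,"y":0,"z":0,"rx":0,"ry":0,"rz":0}]'; done | grep -E "time|eef|force"; python3 snap.py s11 scene 150 290 120 270 4
```

```text
time: 14.37
eef_pos: [0.5694, 0.0533, 0.2625]
contact_force: [-0.2, -0.7, 1.3]
time: 14.53
eef_pos: [0.5693, 0.0533, 0.2572]
contact_force: [1.4, -0.4, 1.6]
time: 14.7
eef_pos: [0.5692, 0.0533, 0.252]
contact_force: [2.2, -0.3, 0.5]
```

View pics/s11.png

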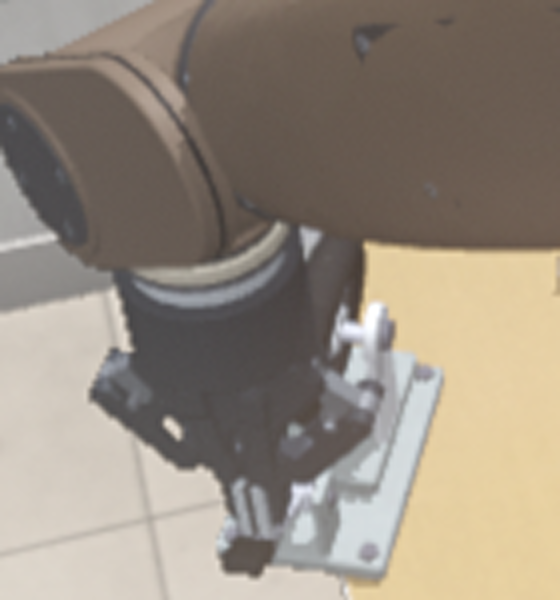

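```bash
for i in 1; do python3 -m jog '[{"grip":1,"x":0,"y":0,"z":5,"rx":0,"ry":0,"rz":0},{"grip":1,"x":0,"y":0,"z":5,"rx":0,"ry":0,"rz":0},{"grip":1,"x":0,"y":0,"z":0,"rx":0,"ry":0,"rz":0}]';  python3 -m jog '[{"grip":1,"x":0,"y":0,"z":5,"rx":0,"ry":0,"rz":0},{"grip":1,"x":0,"y":0,"z":0,"rx":0,"ry":0,"rz":0}]';  python3 -m jog '[{"grip":1,"x":0,"y":0,"z":4,"rx":0,"ry":0,"rz":0},{"grip":1,"x":0,"y":0,"z":0,"rx":0,"ry":0,"rz":0}]';  python3 -m jog '[{"grip":1,"x":0,"y":0,"z":4,"rx":0,"ry":0,"rz":0},{"grip":1,"x":0,"y":0,"z":0,"rx":0,"ry":0,"rz":0}]'; done | grep -E "time|eef|force"; python3 snap.py s12 scene 150 290 120 270 4
```

```text
time: 15.0
eef_pos: [0.5689, 0.0535, 0.2415]
contact_force: [0.3, -0.9, 0.8]
time: 15.17
eef_pos: [0.5691, 0.0535, 0.237]
contact_force: [-0.5, 0.5, 0.6]
time: 15.33
eef_pos: [0.5691, 0.0535, 0.2331]
contact_force: [1.1, 0.3, 2.0]
time: 15.5
eef_pos: [0.5691, 0.0534, 0.229]
contact_force: [0.8, 1.0, 1.7]
```

View pics/s12.png

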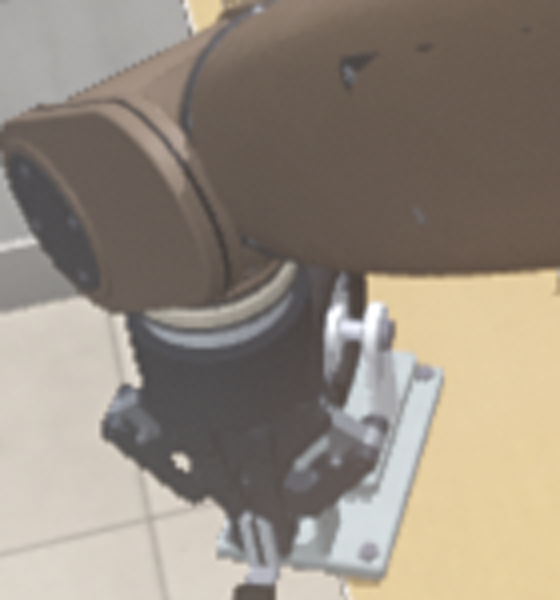

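```bash
for i in 1; do python3 -m jog '[{"grip":1,"x":0,"y":0,"z":2,"rx":0,"ry":0,"rz":0},{"grip":1,"x":0,"y":0,"z":0,"rx":0,"ry":0,"rz":0}]';  python3 -m jog '[{"grip":1,"x":0,"y":0,"z":2,"rx":0,"ry":0,"rz":0},{"grip":1,"x":0,"y":0,"z":0,"rx":0,"ry":0,"rz":0}]';  python3 -m jog '[{"grip":1,"x":0,"y":0,"z":1,"rx":0,"ry":0,"rz":0},{"grip":1,"x":0,"y":0,"z":0,"rx":0,"ry":0,"rz":0}]';  python3 -m jog '[{"grip":1,"x":0,"y":0,"z":1,"rx":0,"ry":0,"rz":0},{"grip":1,"x":0,"y":0,"z":0,"rx":0,"ry":0,"rz":0}]'; done | grep -E "time|eef|force"
```

```text
time: 15.72
eef_pos: [0.5691, 0.0534, 0.2272]
contact_force: [-0.4, 1.0, 0.9]
time: 15.88
eef_pos: [0.5691, 0.0534, 0.2253]
contact_force: [-0.8, 0.2, 0.7]
time: 16.05
eef_pos: [0.5693, 0.0534, 0.2248]
contact_force: [-2.0, 1.9, 4.4]
time: 16.22
eef_pos: [0.5694, 0.0534, 0.2247]
contact_force: [-4.0, 1.6, 7.7]
```

Stop reached at the expected height (0.2247). I'll press a bit further to be sure.

```bash
for i in 1; do python3 -m jog '[{"grip":1,"x":0,"y":0,"z":1.5,"rx":0,"ry":0,"rz":0},{"grip":1,"x":0,"y":0,"z":0,"rx":0,"ry":0,"rz":0},{"grip":1,"x":0,"y":0,"z":0,"rx":0,"ry":0,"rz":0}]'; python3 -m jog '[{"grip":1,"x":0,"y":0,"z":1.5,"rx":0,"ry":0,"rz":0},{"grip":1,"x":0,"y":0,"z":0,"rx":0,"ry":0,"rz":0},{"grip":1,"x":0,"y":0,"z":0,"rx":0,"ry":0,"rz":0}]'; done | grep -E "time|eef|force"
```

```text
time: 16.47
eef_pos: [0.5696, 0.0535, 0.2245]
contact_force: [-7.2, 3.1, 14.9]
time: 16.72
eef_pos: [0.5698, 0.0535, 0.2243]
contact_force: [-10.4, 1.2, 22.2]
```

```bash
python3 -m jog '[{"grip":1,"x":0,"y":0,"z":-10,"rx":0,"ry":0,"rz":0},{"grip":1,"x":0,"y":0,"z":-25,"rx":0,"ry":0,"rz":0},{"grip":1,"x":0,"y":0,"z":-35,"rx":0,"ry":0,"rz":0},{"grip":1,"x":0,"y":0,"z":-35,"rx":0,"ry":0,"rz":0},{"grip":1,"x":0,"y":0,"z":-35,"rx":0,"ry":0,"rz":0},{"grip":1,"x":0,"y":-30,"z":-20,"rx":0,"ry":0,"rz":0},{"grip":1,"x":0,"y":-30,"z":0,"rx":0,"ry":0,"rz":0},{"grip":1,"x":0,"y":0,"z":0,"rx":0,"ry":0,"rz":0}]'; python3 snap.py s13 scene 0 640 0 400 1;python3 snap.py t13 top 160 460 80 300 2; python3 snap.py s13b scene 190 270 160 270 6
```

```text
time: 17.38
eef_pos: [0.5347, 0.1058, 0.3824]
tcp_rot: [0.957, 0.289, 0.002, -0.0]
contact_force: [-0.8, -0.4, 0.0]
opening: 0.003
```

View pics/s13.png

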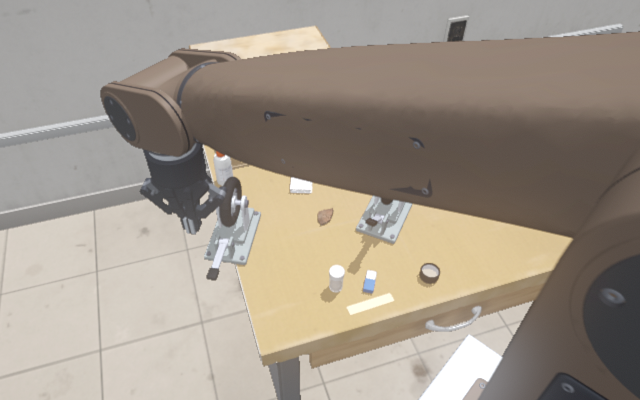

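View pics/t13.png

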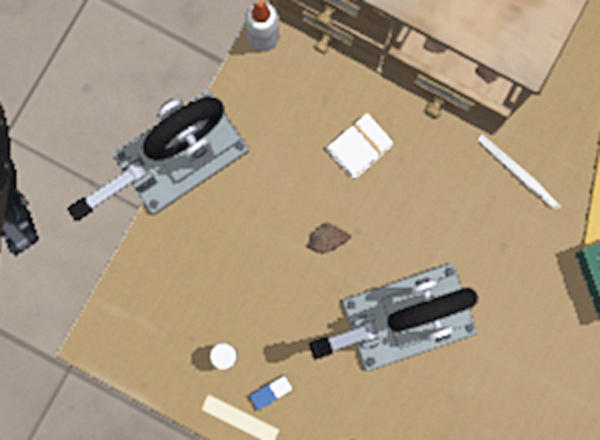

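View pics/s13b.png

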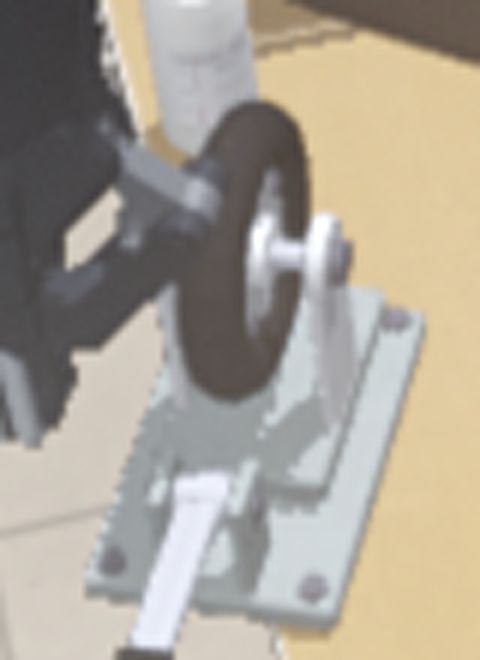

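Run:
```python
from h import *
import cv2
from plant import *
c=read_camera("top");cs=read_camera("scene")
y=np.radians(-56.6);ex=np.array([np.cos(y),np.sin(y),0]);o=np.array([.6299,-.0385,0])
for lv in(.9,1.0):
    e=1-lv;X=o+ex*(-.068-.077*np.cos(e));X[2]=.047+.077*np.sin(e);print(lv,proj(c,X),proj(cs,X))
def tip(f,x0,x1,y0,y1):
    m=(f[y0:y1,x0:x1].max(2)<75).astype(np.uint8);n,l,s,ce=cv2.connectedComponentsWithStats(m);i=1+s[1:,4].argmax();return ce[i]+[x0,y0],s[i,4]
print(tip(c["frame"],190,212,172,195),tip(cs["frame"],204,222,262,280))
print("R lever tip",tip(c["frame"],310,330,240,262),"before 319.8,253.4")
m=(c["frame"][115:170,225:280].max(2)<75).astype(np.uint8);n,l,s,ce=cv2.connectedComponentsWithStats(m);i=1+s[1:,4].argmax()
print("wheel rect",cv2.minAreaRect(np.argwhere(l==i)[:,::-1].astype(np.int32)))
print(get_state()["contact_force"])
```

```text
0.9 [198.07803173 185.08254731] [212.53141042 272.68700327]
1.0 [198.70100552 185.66749331] [213.0443426  275.31946761]Traceback (most recent call last):
  File "<stdin>", line 10, in <module>
  File "<stdin>", line 9, in tip
ValueError: attempt to get argmax of an empty sequence
```

Run:
```python
from h import *
import cv2
from plant import *
c=read_camera("top");cs=read_camera("scene")
def tip(f,x0,x1,y0,y1,th):
    m=(f[y0:y1,x0:x1].max(2)<th).astype(np.uint8);n,l,s,ce=cv2.connectedComponentsWithStats(m)
    if n<2:return None
    i=1+s[1:,4].argmax();return ce[i]+[x0,y0],s[i]
for th in(75,100):print(tip(c["frame"],186,212,172,197,th),tip(cs["frame"],200,224,260,284,th+20),"R",tip(c["frame"],310,330,240,262,th))
m=(c["frame"][115:170,225:280].max(2)<75).astype(np.uint8);n,l,s,ce=cv2.connectedComponentsWithStats(m);i=1+s[1:,4].argmax()
print("wheel rect",cv2.minAreaRect(np.argwhere(l==i)[:,::-1].astype(np.int32)))
print(get_state()["contact_force"])
cv2.imwrite("pics/z14.png",cv2.resize(cs["frame"][235:290,190:260,::-1],None,fx=8,fy=8,interpolation=2))
```

```text
(array([199.49333333, 184.18666667]), array([ 8,  7, 12, 11, 75], dtype=int32)) None R (array([319.89285714, 253.54761905]), array([ 5,  9, 11, 10, 84], dtype=int32))
(array([199.45121951, 184.43902439]), array([ 8,  7, 12, 11, 82], dtype=int32)) (array([212.57009346, 273.77570093]), array([  7,   8,  12,  12, 107], dtype=int32)) R (array([319.5959596 , 253.12121212]), array([ 4,  8, 12, 12, 99], dtype=int32))
wheel rect ((26.046977996826172, 28.567115783691406), (18.186948776245117, 45.467376708984375), 55.00797653198242)
[ 0.0992177   0.74342965 -0.33444003]
```

View pics/z14.png

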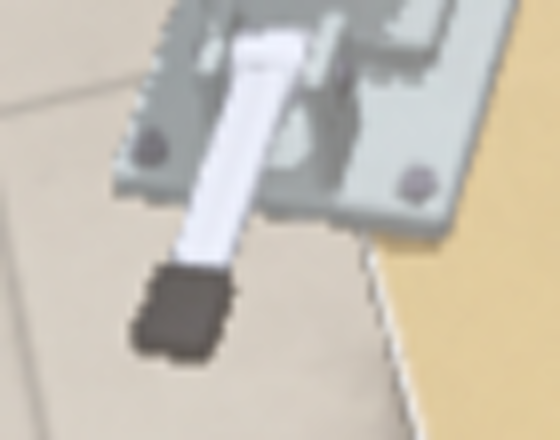

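```bash
python3 -c "
from plant import *
print(get_state()['time'],sign_off())"
```

```text
the job is handed in; nothing more can be done
17.7333 None
```

I found the loose wheel and pressed its lever fully down. The job was handed in at 17.7 s of robot time. The images don't show which stand is "a" and which is "b", so I describe them by position.

- **Sound wheel (stand nearer the robot):** pushed left, then right, it stopped hard both ways with almost no play. Its lever tip is where it was at the start, to within 0.3 px.
- **Loose wheel (stand farther from the robot):** it leaned left until it stopped, then right until it stopped. Free rocking took under about 1 N. The finger travel was about 28 mm, against about 18 mm on the sound wheel, and the pictures show both leans.
- **Lever on the loose wheel:** I pressed it with closed fingertips until it stopped at 51 to 52 mm above the table, where a flat lever should be. The wrist read about 22 N upwards at the end.

**Last checks:**
- The loose wheel stands upright again and the gripper was touching nothing.
- The sherd, vial and eraser look untouched in the last pictures; I did not measure them.
- The camera check on the lever disagrees slightly. The tip is about 1.5 px from where a fully flat lever should appear in both views, which falls within the 2 mm calibration error in the top view and about at it in the scene view. "Fully down" therefore rests mainly on the hard stop at the right height.

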